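Set and lock the back gauge of a paper trimmer

TASK

We are about to cut inserts to the size of the tan notebook that lies on the paper trimmer. Slide the trimmer's back gauge by its round knob until its fence has brought the notebook flush against the cutting rail with no gap left, slowly and gently so that the notebook's edges are not crushed. Then slide the thumb wedge of the lock along its ramp, away from you, until it jams the gauge bar fast (a firm thumb push, not forced), and let go, leaving the gauge set and everything else undisturbed.

Things in the scene. Friction and masses are not known exactly. Their poses are not given: they have to be found in the camera images.
- trimmer: grey paper trimmer fixed to the desk: board 260 (x) by 420 (y) mm, its top 22 mm above the desk. Origin on the desk under the board's centre; x points away from the robot, y left along the gauge's travel. The aluminium cutting rail lies along the left end, inner edge at y = +150 mm, top 18 mm above the board; on its near part a black cutter head, top 76 mm above the desk
- rail_edge (a point): the middle of the cutting rail's inner edge, at the height of the board's top (trimmer x = 0, y = 150, z = 22 mm); the notebook's left edge has to lie against this edge
- notebook: tan notebook lying loose on the trimmer's board between rail and fence: 176 mm along its x, 120 mm along its y (the size to be matched), 14 mm thick, about 0.15 to 0.3 kg. Origin at the centre of its underside. At the start it lies askew by up to 0.12 rad and off the rail
- gauge (a joint): travel of the back gauge in m: 0 when its fence stands exactly the notebook's 120 mm from the rail, growing as it is drawn away from the rail (towards trimmer -y); range -0.02 to 0.085. Slides with about 2 N of friction and stays where it is left; pushing the notebook along adds 1 to 3 N. Seat it slowly (about 10 mm/s) with 5 to 10 N
- fence: aluminium fence of the gauge, an upright strip 150 mm long (along trimmer x), 12 mm thick, its top 23 mm above the board. Its origin coincides with the trimmer's origin when the gauge reads 0, and shifts with the gauge
- fence_face (a point): the middle of the fence's face that touches the notebook, at the height of the board's top
- bar: flat steel bar of the gauge, 30 mm wide and 6 mm thick, its top 6.5 mm above the board; it runs from the fence towards the trimmer's -y through the lock and sticks out beyond the board. Its origin moves like the fence's
- gauge_knob (a point): centre of the top face of the gauge's black round knob: an upright knob 18 mm in diameter whose grip part reaches from this point to 26 mm below it (62 to 36 mm above the desk). It stands on the bar 52 mm behind the fence's face; 60 mm is free on either side of it along trimmer x, at least 45 mm along y
- lock: wedge lock astride the bar near the board's right end, fixed on the board at trimmer x = 0, y = -165 mm: two black cheeks 104 mm long (along x) and 46 mm wide over both, with aluminium lips that slope down away from the robot 1 in 10; their highest edge is 52 mm above the desk, give or take the play. Origin on the board under its centre, axes as the trimmer's
- wedge (a joint): travel of the wedge in m, along trimmer +x, away from the robot, and down 1 in 10; 0 fully back, 0.046 end of ramp. About 3 N of friction until its sole meets the bar; that point varies with the lock's play, 7 to 40 mm, and cannot be read from the poses. There the force rises steeply. A steady push of 14 to 18 N along the ramp jams the bar fast; over 19 N forces it. It stays jammed when let go
- sole: steel sole of the wedge under the lips, which presses on the bar; its origin coincides with the lock's origin when the wedge reads 0
- wedge_tab (a point): centre of the top face of the wedge's grey upright thumb tab: 13 mm thick along the travel (trimmer x), 14 mm wide (y); the top 23 mm or more of it stand free above the lock's lips. Its near side has thumb ridges. About 73 mm above the desk with the wedge fully back
- pen: black pen, 145 mm long, lying along y on the near edge of the trimmer's board; leave it alone
- eraser: eraser 23 x 55 x 12 mm lying on the far right part of the trimmer's board; leave it alone
- mug: white mug, 91 mm high, on the desk at the right; leave it alone
- mouse: white computer mouse on its mat at the right behind the trimmer; leave it alone
- hole_punch: two-hole punch, 112 x 120 x 68 mm, on the desk at the right in front; leave it alone

How it is judged:
By the outcome, as a careful person would: the job done as asked, in the order asked, and still so for the second after the job is handed in, with the robot touching nothing.
It also fails if it takes over 54 s, if anything falls off the work surface, if the arm or the gripper's body presses on something with over 40 N, if the wrist force passes 120 N, or if a joint passes its speed limit or range.

ROBOT

A 7-joint arm with a two-finger parallel gripper is mounted at the origin on a cart in front of the work surface, level with it; the furniture and walls round the work are solid. World frame = base frame: x ahead of the robot, y to its left, z up, the work surface at z = 0. Lengths are in m, angles in rad, forces in N, time in s.
With the tool pointing down it reaches from about 0.4 to 0.85 m from the base axis. Payload 10.4 kg.
Tool frame: the origin (TCP) lies between the finger pads; the fingertips stand manip.finger_overhang ahead of it and the grasp point (between the pads) lies 11 mm behind it (manip.finger_overhang is the distance from the TCP to the fingertips, in m); x points along the fingers, z is the direction in which the jaws open and shut, and the axes are right-handed (so a half turn about x gives the same grasp; the last joint's range is limited). The gripper opens to 85 mm and grips with 20 to 120 N. Pads are 22 mm wide; open, the fingers measure 114 mm over their backs; the gripper's body (76 mm by 85 mm) begins 54 mm behind the grasp point. The pads swing forward as they close: fully open they stand 13 mm farther back than shut.
Start: joints at [-1.338, 0.332, -0.065, 1.46, 0.022, 1.35, -0.088], TCP at [0.158, 0.605, 0.239] pointing down, gripper open.
Joint ranges: [-2.6, 2.6], [-0.5, 2.12], [-1.47, 1.34], [0.16, 2.42], [-1.27, 4.41], [0.06, 2.06], [-2.6, 2.6]. Speed limits (rad/s): [2.22, 2.22, 2.79, 2.79, 3.14, 3.14, 3.14].

INTERFACE

Orientations are given as a unit quaternion [x, y, z, w].
In Python, from workcell import get_obs, camera, workorder, manip gives the robot as it stands. The module is installed in compiled form; this text tells all that it offers.
- The arm moves only by the tool play_rows, never from a script. Its argument "increments" is text: rows parted by semicolons, each of 4 numbers parted by spaces: the shift along the tool's x, y, z in m, then the turn about the tool's x in rad. A call has 1 to 20 rows; each row shifts and turns the pose as measured when the row begins, along the tool's axes as they then stand; what a row does not reach is not made up. A row lasts 1/10 s, in which the tool goes at most 50 mm and 8.59 degrees, less where a joint would pass 70% of its speed; a pose out of reach is approached as far as the arm can. A call is refused whole if a number of a shift passes 0.05 or a number of a turn 0.15, either way. A call with a gripper value outside its range is refused whole. "hand" is the gripper command: -1 is fully open, 1 is shut, values between are in proportion, set as the call begins (left out, the last holds). The fingers move at their own pace and stop on an object; "squeeze" is the grip in N (left out, the last holds). Time passes only in rows, so rows that do not move let the fingers close. It gives the time, the measured TCP pose, the force and the opening at its end, in the units of the state.
- get_obs(): the state, without advancing time (a new reading comes with each control period).
- camera(name): name is "scene" or "top"; returns a dict with "img" (480x640x3 uint8, blue, green, red), "fov_y" (degrees; the focal length in pixels is half the picture's height over the tangent of half this angle, whatever the lens; pixels are square), "cx", "cy" (the principal point, pixels), "R" (3x3) and "t" (3): a world point X has camera coordinates R X + t. Camera axes: x right, y down, z forward; pixel columns grow to the right and rows downward; lengths in m; the calibration is good to about 2 mm. A picture is of the moment at which its call begins. There is no depth.
- workorder.hand_in(): hands the job in, once; it reports no verdict.
The state is a dict: "clock": time; "joint_pos": joint angles; "joint_velocities": joint speeds; "tau": joint torques, N m; "position": TCP position; "ee_rot": TCP orientation; "ft_force": force on the tool from outside, world axes, zero at the start; "torque": the same for the moment, N m; "grip_width": opening from 0.0 (shut) to 1.0 (fully open).
Only numpy, scipy, OpenCV 4.12 (cv2) and the standard library are available. Lean on these libraries where they do the work, as an engineer would, in place of code of your own. Each camera call takes 0.05 s, during which the arm holds its last target.

## Working session

There is one attempt and no reset: what is moved stays moved. The work goes in short steps, Python scripts to look and compute and a tool call to move; the robot and the scene stay as the last step left them, time stands still between calls to the robot, and variables do not carry over. Pictures are saved under pics/ and viewed, and the job is handed in when it is done.

Besides the shell and the picture viewer there is one more tool, called after "Request:" as name(argument=value, ...) on one line, values as JSON. play_rows: Moves the arm, as the interface text tells. Its arguments: {"type":"object","properties":{"increments":{"type":"string"},"hand":{"type":"number"},"squeeze":{"type":"number"}},"required":["increments"]}

```bash
mkdir -p pics; ls
python3 - <<'E'
from workcell import get_obs,camera,manip
import cv2,numpy as np
o=get_obs()
for k,v in o.items(): print(k,np.round(v,4))
print(manip.finger_overhang)
for n in("scene","top"):
    c=camera(n); cv2.imwrite(f"pics/{n}0.png",c["img"]); print(n,c["fov_y"],c["cx"],c["cy"],np.round(c["R"],4).tolist(),np.round(c["t"],4))
E
```

```text
pics
clock 0.0
joint_pos [-1.3376  0.3329 -0.0647  1.461   0.0216  1.3499 -0.0885]
joint_velocities [ 0.      0.001  -0.0003 -0.0008 -0.0007 -0.0007  0.0008]
tau [-7.00000e-04 -6.25433e+01  4.88000e-02 -3.91615e+01  1.62000e-02
  9.60000e-03 -0.00000e+00]
position [0.1581 0.6043 0.2385]
ee_rot [-0.4325  0.5601  0.4318  0.5593]
ft_force [ 0.232  -0.4367  0.2932]
torque [-0.0021  0.0024 -0.0084]
grip_width 0.9963
0.008
scene 53.82117945043489 323.8815790865171 236.59688615836998 [[0.5945, -0.804, -0.01], [-0.5203, -0.3752, -0.7671], [0.613, 0.4613, -0.6414]] [-0.382   0.3687  0.6382]
top 57.79949768369293 319.07504143637686 240.1792803915377 [[0.0085, -0.9999, -0.0103], [-0.9974, -0.0078, -0.0719], [0.0718, 0.0109, -0.9974]] [-0.0168  0.6112  0.9136]
```

View pics/scene0.png

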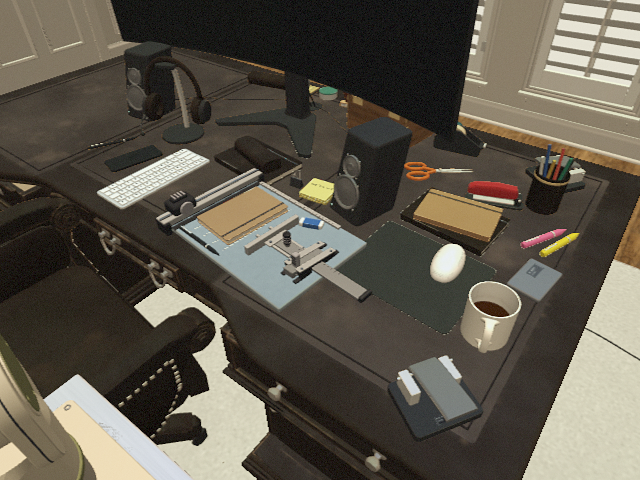

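View pics/top0.png

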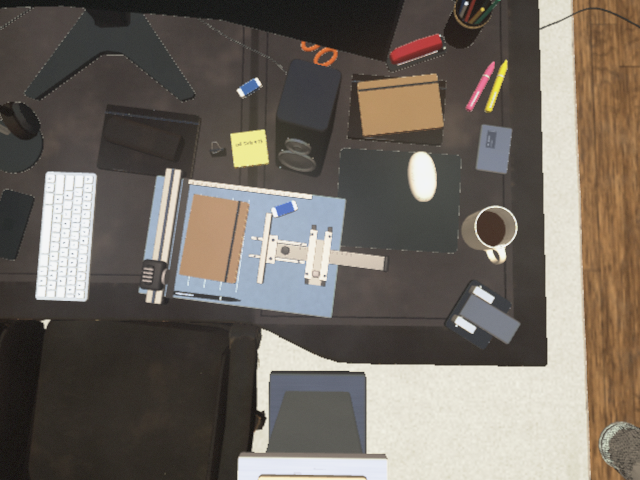

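The scene shows the trimmer at the centre, with the notebook near (215,240) in the top view, the knob near (285,251) and the lock near (317,255). I'll enlarge both views.

Run:
```python
import cv2
a=cv2.imread("pics/top0.png")[160:325,130:395]; cv2.imwrite("pics/topz.png",cv2.resize(a,None,fx=3,fy=3,interpolation=cv2.INTER_CUBIC))
a=cv2.imread("pics/scene0.png")[165:310,150:375]; cv2.imwrite("pics/scenez.png",cv2.resize(a,None,fx=3.5,fy=3.5,interpolation=cv2.INTER_CUBIC))
```

```text
(no output)
```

View pics/topz.png

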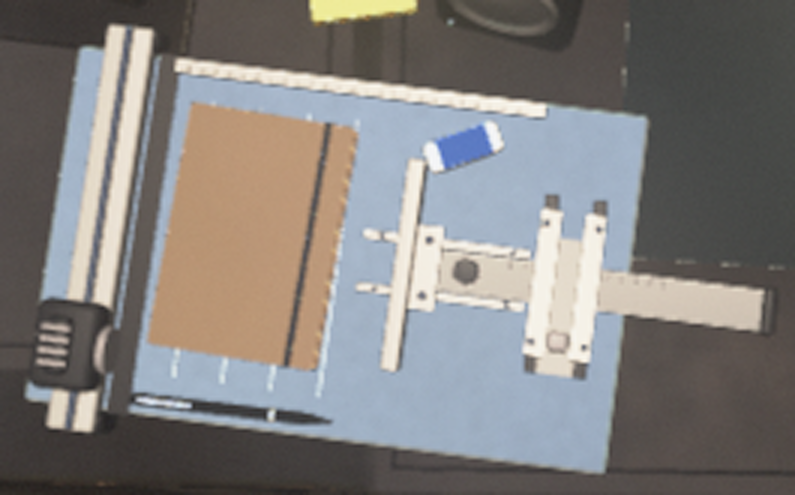

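View pics/scenez.png

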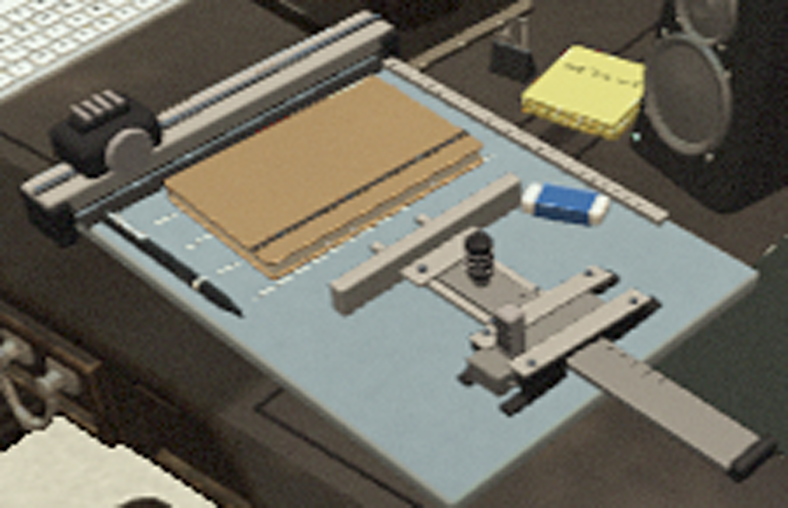

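```bash
cat > h.py <<'E'
import numpy as np,cv2
from workcell import camera,get_obs
def ray(c,u,v):
    f=240/np.tan(np.radians(c["fov_y"])/2); R=np.array(c["R"]);t=np.array(c["t"])
    p=np.array([(u-c["cx"])/f,(v-c["cy"])/f,1.]); return -R.T@t, R.T@p
def onz(c,u,v,z):
    o,d=ray(c,u,v); return o+d*(z-o[2])/d[2]
def pix(c,X):
    f=240/np.tan(np.radians(c["fov_y"])/2); p=np.array(c["R"])@np.array(X)+np.array(c["t"]); return np.array([f*p[0]/p[2]+c["cx"],f*p[1]/p[2]+c["cy"]])
def tri(a,ua,b,ub):
    A=[];B=[]
    for c,u in((a,ua),(b,ub)):
        o,d=ray(c,*u); d=d/np.linalg.norm(d); P=np.eye(3)-np.outer(d,d); A.append(P);B.append(P@o)
    return np.linalg.lstsq(np.vstack(A),np.hstack(B),rcond=None)[0]
E
python3 - <<'E'
from h import *
T=camera("top");S=camera("scene")
for n,c in(("top",T),("scene",S)):
    hsv=cv2.cvtColor(c["img"],cv2.COLOR_BGR2HSV)
    m=cv2.inRange(hsv,(95,40,90),(115,140,255)); 
    if n=="top": m[:,:130]=0;m[:,400:]=0;m[330:]=0;m[:165]=0
    else: m[:, :150]=0;m[:,370:]=0;m[:170]=0;m[310:]=0
    m=cv2.morphologyEx(m,cv2.MORPH_CLOSE,np.ones((3,3)))
    k,l,st,_=cv2.connectedComponentsWithStats(m); i=1+np.argmax(st[1:,4]); 
    pts=np.argwhere(l>0)[:,::-1].astype(np.float32)
    hull=cv2.convexHull(pts.astype(np.float32))
    ap=cv2.approxPolyDP(hull,3,True)[:,0]
    for p in ap: print(n,p,np.round(onz(c,*p,.022),4))
z=lambda p,n:(p[0]/3+130-.33,p[1]/3+160-.33) if n=='t' else (p[0]/3.5+150-.36,p[1]/3.5+165-.36)
kt=z((465,271),'t');ks=z((478,239),'s');tt=z((558,341),'t');ts=z((511,310),'s')
for nm,a,b,h in(("knob",kt,ks,.062),("tab",tt,ts,.073)):
    print(nm,np.round(tri(T,a,S,b),4),np.round(onz(T,*a,h),4),np.round(onz(S,*b,h),4))
E
```

```text
top [344. 200.] [ 0.6989 -0.0651  0.022 ]
top [330. 315.] [ 0.4521 -0.0364  0.022 ]
top [152. 301.] [0.4781 0.3443 0.022 ]
top [140. 291.] [0.4991 0.3709 0.022 ]
top [157. 177.] [0.7468 0.3431 0.022 ]
top [172. 170.] [0.7625 0.3108 0.022 ]
scene [317. 229.] [0.6769 0.0443 0.022 ]
scene [302. 226.] [0.6657 0.0783 0.022 ]
scene [235. 180.] [0.7134 0.3365 0.022 ]
scene [239. 178.] [0.7262 0.3348 0.022 ]
scene [320. 220.] [0.7071 0.0585 0.022 ]
knob [0.5881 0.0576 0.0635] [0.5876 0.0583 0.062 ] [0.59   0.0581 0.062 ]
tab [ 0.5409 -0.0068  0.0749] [ 0.5403 -0.0061  0.073 ] [ 0.5431 -0.006   0.073 ]
```

Run:
```python
from h import *
T=camera("top");S=camera("scene")
zt=lambda p:(p[0]/3+130-.33,p[1]/3+160-.33)
zs=lambda p:(p[0]/3.5+150-.36,p[1]/3.5+165-.36)
loc=np.array([[130,-210],[-130,-210],[130,210],[-130,210]])/1000
W=np.array([onz(T,*zt(p),.022)[:2] for p in((648,117),(606,472),(82,48),(27,400))])
def fit(l,W):
    a=l-l.mean(0);b=W-W.mean(0)
    th=np.arctan2((a[:,0]*b[:,1]-a[:,1]*b[:,0]).sum(),(a*b).sum())
    R=np.array([[np.cos(th),-np.sin(th)],[np.sin(th),np.cos(th)]])
    t=W.mean(0)-R@l.mean(0); return th,R,t,(W-(l@R.T+t))
th,R,t,r=fit(loc,W); print(th,t,np.round(r*1000,1))
loc2=loc[:2]; 
for p,n in(((757,275),'RF'),((452,503),'RN')): print(n,onz(S,*zs(p),.022)[:2])
k=np.array([.588,.0582]);tab=np.array([.541,-.0064])
print("knob loc",R.T@(k-t),"tab",R.T@(tab-t))
# notebook corners z=.036
for p in((192,103),(357,129),(313,370),(149,344)): print("nb",R.T@(onz(T,*zt(p),.036)[:2]-t))
for p in((417,160),(425,160),(396,370),(381,369)): print("fence",R.T@(onz(T,*zt(p),.045)[:2]-t))
```

```text
-0.11471759558778134 [0.59858648 0.15204052] [[-1.9  2.8]
 [ 2.5  1.7]
 [-2.  -2.6]
 [ 1.4 -1.9]]
RF [ 0.69976307 -0.07080627]
RN [ 0.44799335 -0.03968846]
knob loc [ 0.00022467 -0.09443551] tab [-0.03907189 -0.16399082]
nb [0.09599204 0.11719062]
nb [ 0.09174631 -0.00247787]
nb [-0.08136969  0.00528971]
nb [-0.07756505  0.12272957]
fence [ 0.07383711 -0.04914091]
fence [ 0.074522   -0.05473418]
fence [-0.0737811  -0.05392486]
fence [-0.07438187 -0.04346317]
```

```bash
cat >> h.py <<'E'
from scipy.spatial.transform import Rotation as Ro
TH=-0.1147; TR=np.array([.5986,.1520])
RL=np.array([[np.cos(TH),-np.sin(TH)],[np.sin(TH),np.cos(TH)]])
def w2l(p): return RL.T@(np.array(p)[:2]-TR)
def l2w(p): return RL@np.array(p)+TR
def status(target=None, jawdir=None):
    o=get_obs(); R=Ro.from_quat(o["ee_rot"]).as_matrix(); p=np.array(o["position"])
    print("t",round(float(o["clock"]),2),"p",p.round(4),"loc",w2l(p).round(4),"F_loc",np.append(RL.T@o["ft_force"][:2],o["ft_force"][2]).round(2),"grip",round(float(o["grip_width"]),3),"J7",np.round(o["joint_pos"],2))
    print("tool axes",R.T.round(3).tolist())
    if target is not None: print("shift tool",(R.T@(np.array(target)-p)).round(4))
    if jawdir is not None:
        # turn about tool x so z aligns with jawdir (local trimmer angle)
        d=np.append(RL@np.array(jawdir),0); a=R.T@d; ang=np.arctan2(-a[1],a[2]); print("turn",ang, "alt",(ang+np.pi) if ang<0 else ang-np.pi)
    return R,p
E
python3 - <<'E'
from h import *
k=l2w([0.0002,-.0944]); status([*k,.20],[1,0])
E
```

```text
t 0.3 p [0.1581 0.6046 0.239 ] loc [-0.4894  0.3992] F_loc [ 0.24 -0.84 -1.34] grip 0.996 J7 [-1.34  0.33 -0.06  1.46  0.02  1.35 -0.09]
tool axes [[-0.0, -0.0, -1.0], [-0.967, 0.253, -0.0], [0.253, 0.967, -0.0]]
shift tool [ 0.0392 -0.5541 -0.4198]
turn 1.429719909705403 alt -1.7118727438843901
```

Request:
play_rows(increments="0 0 0 0.143;0 0 0 0.143;0 0 0 0.143;0 0 0 0.143;0 0 0 0.143;0 0 0 0.143;0 0 0 0.143;0 0 0 0.143;0 0 0 0.143;0 0 0 0.143", hand=0.1, squeeze=40)

```text
clock: 1.3
position: [0.158, 0.604, 0.2381]
ee_rot: [0.059, 0.705, -0.061, 0.704]
ft_force: [-0.4, -0.4, 0.8]
grip_width: 0.448
```

Run:
```python
from h import *
k=l2w([0.0002,-.0944]); status([*k,.20],[1,0])
```

```text
t 1.3 p [0.158  0.604  0.2381] loc [-0.4894  0.3986] F_loc [-0.4  -0.4   0.77] grip 0.448 J7 [-1.49  0.33  0.13  1.47 -0.04  1.35 -1.53]
tool axes [[-0.001, -0.002, -1.0], [0.169, 0.986, -0.002], [0.986, -0.169, -0.0]]
shift tool [ 0.0389 -0.465   0.5162]
turn -0.055445022015474424 alt 3.0861476315743186
```

Request:
play_rows(increments="0.002 -0.031 0.034 -0.01;0.002 -0.031 0.034 -0.01;0.002 -0.031 0.034 -0.01;0.002 -0.031 0.034 -0.01;0.002 -0.031 0.034 -0.01;0.002 -0.031 0.034 0;0.002 -0.031 0.034 0;0.002 -0.031 0.034 0;0.002 -0.031 0.034 0;0.002 -0.031 0.034 0;0.002 -0.031 0.034 0;0.002 -0.031 0.034 0;0.002 -0.031 0.034 0")

```text
clock: 2.6
position: [0.5502, 0.134, 0.211]
ee_rot: [0.041, 0.706, -0.038, 0.706]
ft_force: [1.6, 1.7, 0.3]
grip_width: 0.451
```

Run:
```python
from h import *
k=l2w([0.0002,-.0944]); status([*k,.12],[1,0])
```

```text
t 2.6 p [0.5502 0.134  0.211 ] loc [-0.046  -0.0234] F_loc [1.4  1.92 0.35] grip 0.451 J7 [-0.8   0.24  0.57  1.69 -0.14  1.26 -0.32]
tool axes [[-0.0, 0.004, -1.0], [0.111, 0.994, 0.004], [0.994, -0.111, -0.001]]
shift tool [ 0.0907 -0.0715  0.046 ]
turn 0.00338090746416475 alt -3.1382117461256285
```

Request:
play_rows(increments="0.015 -0.015 0.01 0;0.02 -0.02 0.012 0;0.02 -0.018 0.012 0;0.018 -0.012 0.008 0;0.01 -0.006 0.004 0;0 0 0 0;0 0 0 0")

```text
clock: 3.3
position: [0.5929, 0.0482, 0.1259]
ee_rot: [0.043, 0.705, -0.042, 0.707]
ft_force: [-0.3, 0.8, 0.6]
grip_width: 0.452
```

Run:
```python
from h import *
k=l2w([0.0002,-.0944]); status([*k,.045],[1,0])
for n in("top","scene"):
    c=camera(n);a=c["img"]; a=a[160:325,130:395] if n=="top" else a[100:310,150:375]
    cv2.imwrite(f"pics/{n}1.png",cv2.resize(a,None,fx=2.8,fy=2.8,interpolation=cv2.INTER_CUBIC))
```

```text
t 3.3 p [0.5929 0.0482 0.1259] loc [ 0.0062 -0.1038] F_loc [-0.34  0.72  0.57] grip 0.452 J7 [-0.63  0.39  0.59  1.71 -0.24  1.11 -0.09]
tool axes [[0.003, 0.002, -1.0], [0.121, 0.993, 0.002], [0.993, -0.121, 0.003]]
shift tool [ 0.0809  0.0092 -0.0063]
turn -0.006306459139637925 alt 3.1352861944501553
```

View pics/scene1.png

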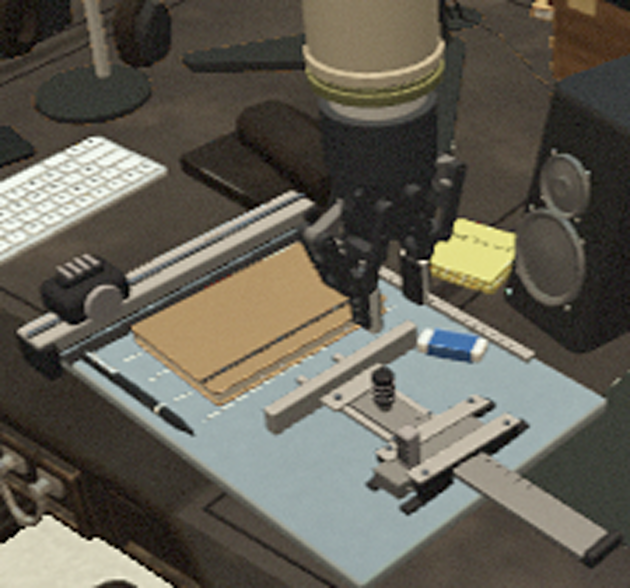

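The view shows the jaws open above and behind the knob with nothing touched, so I'll centre them and descend.

Request:
play_rows(increments="0.005 0.005 -0.004 -0.004;0.012 0.003 -0.002 0;0.015 0.001 0 0;0.012 0 0 0;0.008 0 0 0;0.004 0 0 0;0 0 0 0")

```text
clock: 4.1
position: [0.5874, 0.0626, 0.0658]
ee_rot: [0.041, 0.705, -0.038, 0.707]
ft_force: [-0.1, -0.7, 0.5]
grip_width: 0.447
```

Run:
```python
from h import *
k=l2w([0.0002,-.0944]); status([*k,.045],[1,0])
```

```text
t 4.1 p [0.5874 0.0626 0.0658] loc [-0.0009 -0.0901] F_loc [ 0.03 -0.68  0.51] grip 0.447 J7 [-0.63  0.45  0.56  1.77 -0.28  0.99 -0.08]
tool axes [[0.004, 0.004, -1.0], [0.111, 0.994, 0.004], [0.994, -0.111, 0.004]]
shift tool [ 0.0208 -0.0044  0.001 ]
turn 0.003188803637010659 alt -3.1384038499527827
```

Request:
play_rows(increments="0.006 -0.003 0.001 0;0.006 -0.001 0 0;0.005 0 0 0;0.002 0 0 0;0 0 0 0")

```text
clock: 4.6
position: [0.5889, 0.0575, 0.0459]
ee_rot: [0.041, 0.704, -0.038, 0.708]
ft_force: [-0.4, 0.9, 0.3]
grip_width: 0.447
```

Run:
```python
from h import *
k=l2w([0.0002,-.0944]); status([*k,.045],[1,0])
```

```text
t 4.6 p [0.5889 0.0575 0.0459] loc [ 0.0011 -0.095 ] F_loc [-0.52  0.85  0.28] grip 0.447 J7 [-0.61  0.48  0.55  1.78 -0.3   0.96 -0.05]
tool axes [[0.006, 0.004, -1.0], [0.112, 0.994, 0.004], [0.994, -0.112, 0.005]]
shift tool [ 0.0008  0.0006 -0.0009]
turn 0.001998643060593183 alt -3.1395940105292
```

Request:
play_rows(increments="0 0 0 0;0 0 0 0;0 0 0 0;0 0 0 0;0 0 0 0", hand=1, squeeze=40)

```text
clock: 5.1
position: [0.5885, 0.0576, 0.0462]
ee_rot: [0.041, 0.704, -0.038, 0.708]
ft_force: [0.8, -0.3, -1.5]
grip_width: 0.192
```

Run:
```python
from h import *
k=l2w([0.0002,-.0944]); status([*k,.045],[1,0])
```

```text
t 5.1 p [0.5885 0.0576 0.0462] loc [ 0.0008 -0.095 ] F_loc [ 0.82 -0.24 -1.54] grip 0.192 J7 [-0.61  0.48  0.55  1.78 -0.3   0.96 -0.05]
tool axes [[0.005, 0.004, -1.0], [0.112, 0.994, 0.004], [0.994, -0.112, 0.005]]
shift tool [ 0.0012  0.0006 -0.0006]
turn 0.002194696482969196 alt -3.139397957106824
```

Request:
play_rows(increments="0 0.001 0 0;0 0.002 0 0;0 0.003 0 0;0 0.003 0 0;0 0.003 0 0;0 0.003 0 0;0 0.003 0 0;0 0.003 0 0")

```text
clock: 5.9
position: [0.591, 0.0784, 0.0462]
ee_rot: [0.041, 0.704, -0.039, 0.708]
ft_force: [0.7, -2.1, -0.7]
grip_width: 0.193
```

Run:
```python
from h import *
status()
```

```text
t 5.9 p [0.591  0.0784 0.0462] loc [ 0.0008 -0.074 ] F_loc [ 0.96 -1.97 -0.68] grip 0.193 J7 [-0.64  0.49  0.54  1.77 -0.3   0.96 -0.09]
tool axes [[0.005, 0.002, -1.0], [0.114, 0.994, 0.003], [0.994, -0.114, 0.004]]
```

Request:
play_rows(increments="0 0.003 0 0;0 0.003 0 0;0 0.003 0 0;0 0.003 0 0;0 0.002 0 0;0 0.001 0 0;0 0.001 0 0;0 0.001 0 0;0 0.001 0 0;0 0.001 0 0")

```text
clock: 6.9
position: [0.5935, 0.0992, 0.0462]
ee_rot: [0.041, 0.704, -0.039, 0.708]
ft_force: [-0.6, -2.9, -1.9]
grip_width: 0.192
```

Run:
```python
from h import *
status()
```

```text
t 6.9 p [0.5935 0.0992 0.0462] loc [ 0.0009 -0.053 ] F_loc [-0.22 -2.98 -1.92] grip 0.192 J7 [-0.67  0.5   0.53  1.75 -0.3   0.97 -0.13]
tool axes [[0.005, 0.002, -1.0], [0.113, 0.994, 0.003], [0.994, -0.113, 0.005]]
```

31 mm remain. I'll move at 10 mm/s.

Request:
play_rows(increments="0 0.001 0 0;0 0.001 0 0;0 0.001 0 0;0 0.001 0 0;0 0.001 0 0;0 0.001 0 0;0 0.001 0 0;0 0.001 0 0;0 0.001 0 0;0 0.001 0 0;0 0.001 0 0;0 0.001 0 0;0 0.001 0 0;0 0.001 0 0;0 0.001 0 0;0 0.001 0 0")

```text
clock: 8.5
position: [0.5953, 0.1151, 0.0462]
ee_rot: [0.041, 0.704, -0.04, 0.708]
ft_force: [-0.7, -3.6, -0.8]
grip_width: 0.193
```

Run:
```python
from h import *
status()
c=camera("top");a=c["img"]; a=a[160:325,130:395]
cv2.imwrite(f"pics/top2.png",cv2.resize(a,None,fx=3,fy=3,interpolation=cv2.INTER_CUBIC))
```

```text
t 8.5 p [0.5953 0.1151 0.0462] loc [ 0.001 -0.037] F_loc [-0.25 -3.63 -0.77] grip 0.193 J7 [-0.69  0.51  0.53  1.74 -0.3   0.97 -0.15]
tool axes [[0.005, 0.001, -1.0], [0.114, 0.993, 0.001], [0.993, -0.114, 0.005]]
```

View pics/top2.png

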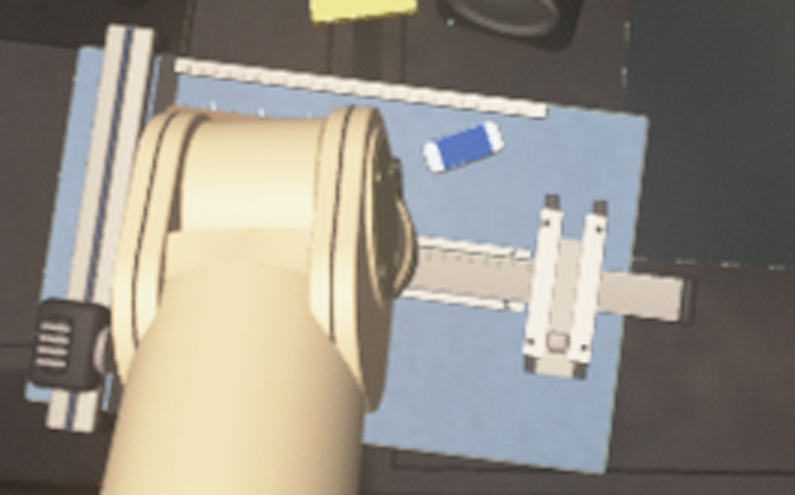

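The arm covers the notebook in this view. The bar's end has moved left from (770,310) to (688,300), and the wedge has not moved. About 15 mm remain.

Request:
play_rows(increments="0 0.001 0 0;0 0.001 0 0;0 0.001 0 0;0 0.001 0 0;0 0.001 0 0;0 0.001 0 0;0 0.001 0 0;0 0.001 0 0;0 0.001 0 0;0 0.001 0 0")

```text
clock: 9.55
position: [0.5967, 0.1261, 0.0462]
ee_rot: [0.041, 0.704, -0.04, 0.708]
ft_force: [-0.3, -3.7, -1.9]
grip_width: 0.197
```

Request:
play_rows(increments="0 0.001 0 0;0 0.001 0 0")

```text
clock: 9.75
position: [0.5969, 0.1282, 0.0462]
ee_rot: [0.041, 0.704, -0.04, 0.708]
ft_force: [-0.1, -3.9, -0.9]
grip_width: 0.193
```

Request:
play_rows(increments="0 0.001 0 0;0 0.001 0 0")

```text
clock: 9.95
position: [0.5972, 0.1304, 0.0462]
ee_rot: [0.041, 0.704, -0.04, 0.708]
ft_force: [0.7, -2.5, -2.3]
grip_width: 0.191
```

Request:
play_rows(increments="0 0.001 0 0")

```text
clock: 10.05
position: [0.5973, 0.1311, 0.0462]
ee_rot: [0.041, 0.704, -0.04, 0.708]
ft_force: [-0.6, -6.3, 0.3]
grip_width: 0.197
```

Request:
play_rows(increments="0 0.001 0 0")

```text
clock: 10.15
position: [0.5973, 0.1311, 0.0462]
ee_rot: [0.041, 0.704, -0.041, 0.707]
ft_force: [-1.8, -7.9, 0.6]
grip_width: 0.194
```

Request:
play_rows(increments="0 0.001 0 0")

```text
clock: 10.25
position: [0.5973, 0.1311, 0.0462]
ee_rot: [0.04, 0.705, -0.042, 0.707]
ft_force: [-1.7, -6.1, -0.8]
grip_width: 0.194
```

Request:
play_rows(increments="0 0.0012 0 0;0 0.0012 0 0;0 0.0012 0 0")

```text
clock: 10.55
position: [0.5973, 0.1311, 0.0462]
ee_rot: [0.04, 0.705, -0.044, 0.707]
ft_force: [-0.7, -7.1, 0.7]
grip_width: 0.194
```

Run:
```python
from h import *
status([*l2w([.001,-.022]),.0462],[1,0])
c=camera("scene");a=c["img"][120:310,130:355]
cv2.imwrite(f"pics/scene3.png",cv2.resize(a,None,fx=3,fy=3,interpolation=cv2.INTER_CUBIC))
```

```text
t 10.55 p [0.5973 0.1311 0.0462] loc [ 0.0011 -0.0209] F_loc [ 0.07 -7.1   0.73] grip 0.194 J7 [-0.71  0.52  0.53  1.72 -0.3   0.98 -0.19]
tool axes [[0.002, -0.006, -1.0], [0.119, 0.993, -0.006], [0.993, -0.119, 0.003]]
shift tool [ 0.     -0.0011 -0.0001]
turn -0.004248819682851071 alt 3.137343833906942
```

View pics/scene3.png

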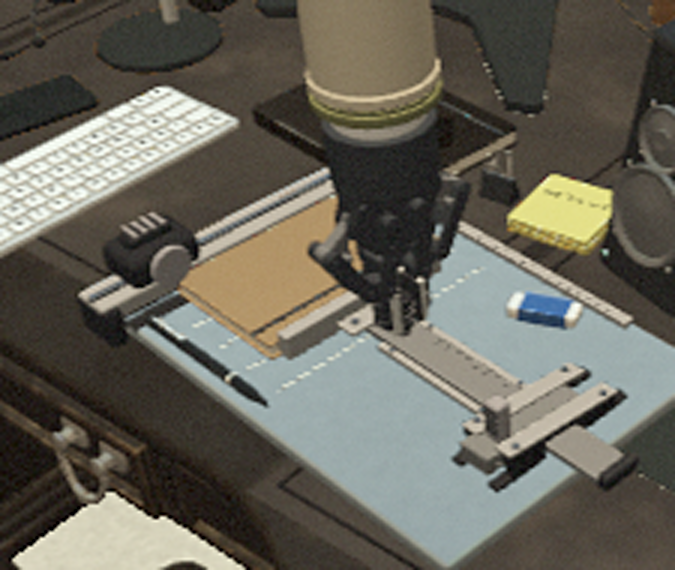

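The notebook's left edge now meets the rail, the fence bears on its right edge, and the push reads about 7 N. I'll release the knob.

Request:
play_rows(increments="0 0 0 0;0 0 0 0")

```text
clock: 10.8
position: [0.5973, 0.1311, 0.0462]
ee_rot: [0.04, 0.705, -0.044, 0.707]
ft_force: [-0.3, -3.5, -1.5]
grip_width: 0.196
```

Request:
play_rows(increments="0 0 0 0;0 0 0 0;0 0 0 0;0 0 0 0", hand=0.1)

```text
clock: 11.2
position: [0.5976, 0.1344, 0.0468]
ee_rot: [0.04, 0.705, -0.042, 0.707]
ft_force: [0.1, 0.4, 0.4]
grip_width: 0.444
```

Request:
play_rows(increments="-0.004 0 0 0;-0.01 0 0 0;-0.015 0 0 0;-0.02 0 0 0;-0.02 0 0 0;-0.01 0 0 0;0 0 0 0")

```text
clock: 11.9
position: [0.5982, 0.135, 0.1345]
ee_rot: [0.041, 0.704, -0.042, 0.708]
ft_force: [0.4, 0.5, 0.2]
grip_width: 0.452
```

Run:
```python
from h import *
status([*l2w([-.067,-.164]),.12],[0,1])
```

```text
t 11.9 p [0.5982 0.135  0.1345] loc [ 0.0016 -0.0169] F_loc [0.38 0.54 0.2 ] grip 0.452 J7 [-0.75  0.42  0.57  1.65 -0.24  1.14 -0.23]
tool axes [[0.006, -0.001, -1.0], [0.117, 0.993, -0.0], [0.993, -0.117, 0.007]]
shift tool [ 0.014  -0.1472 -0.0684]
turn -1.5730296594251547 alt 1.5685629941646384
```

Request:
play_rows(increments="0 0 0 -0.145;0 0 0 -0.145;0 0 0 -0.145;0 0 0 -0.145;0 0 0 -0.145;0 0 0 -0.145;0 0 0 -0.145;0 0 0 -0.145;0 0 0 -0.145;0 0 0 -0.145;0 0 0 -0.05;0 0 0 0", hand=1)

```text
clock: 13.1
position: [0.5944, 0.1342, 0.1279]
ee_rot: [-0.466, 0.534, 0.465, 0.531]
ft_force: [-0.2, 0.7, -0.7]
grip_width: -0.003
```

Run:
```python
from h import *
status([*l2w([-.075,-.164]),.12],[0,1])
c=camera("scene");a=c["img"][120:310,130:355]
cv2.imwrite(f"pics/scene4.png",cv2.resize(a,None,fx=3,fy=3,interpolation=cv2.INTER_CUBIC))
```

```text
t 13.1 p [0.5944 0.1342 0.1279] loc [-0.0021 -0.0182] F_loc [-0.28  0.63 -0.68] grip -0.003 J7 [-0.53  0.39  0.29  1.65 -0.12  1.12  1.23]
tool axes [[-0.002, -0.003, -1.0], [-0.991, 0.134, 0.002], [0.134, 0.991, -0.004]]
shift tool [ 0.0085  0.07   -0.1472]
turn -0.019696504878677884 alt 3.1218961487111154
```

View pics/scene4.png

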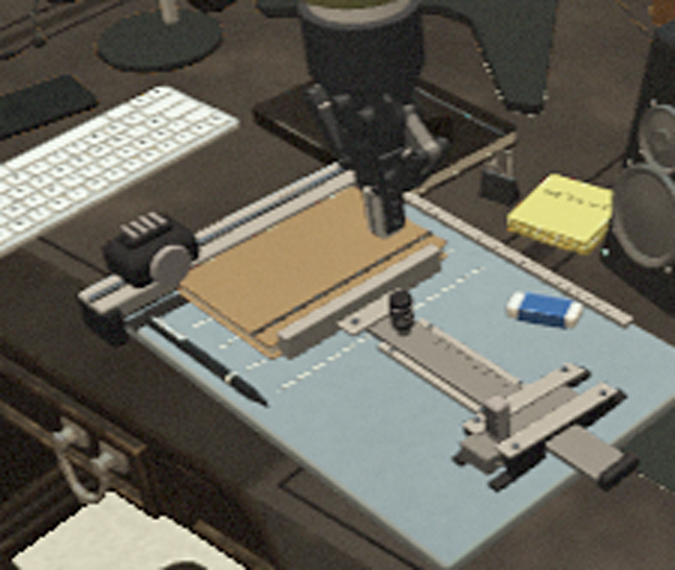

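The fence is flush on the notebook, and the notebook is flush on the rail. Next I'll move in front of the tab.

Request:
play_rows(increments="0 0.006 -0.012 -0.01;0 0.012 -0.024 -0.01;0 0.014 -0.03 0;0.002 0.014 -0.03 0;0.002 0.01 -0.02 0;0 0.005 -0.01 0;0 0.001 -0.003 0;0 0 0 0;0 0 0 0")

```text
clock: 14.05
position: [0.5109, 0.0071, 0.1229]
ee_rot: [-0.468, 0.532, 0.468, 0.528]
ft_force: [0.4, 0.5, -0.4]
grip_width: 0.001
```

Run:
```python
from h import *
status([*l2w([-.075,-.164]),.066],[0,1])
T=camera("top")
a=T["img"][160:325,130:395]
cv2.imwrite(f"pics/top5.png",cv2.resize(a,None,fx=3,fy=3,interpolation=cv2.INTER_CUBIC))
```

```text
t 14.05 p [0.5109 0.0071 0.1229] loc [-0.0705 -0.154 ] F_loc [ 0.39  0.51 -0.4 ] grip 0.001 J7 [-0.42  0.19  0.35  1.91 -0.07  1.06  1.4 ]
tool axes [[-0.004, -0.003, -1.0], [-0.992, 0.123, 0.003], [0.123, 0.992, -0.004]]
shift tool [ 0.057   0.0042 -0.0099]
turn -0.008416901959582682 alt 3.1331757516302106
```

View pics/top5.png

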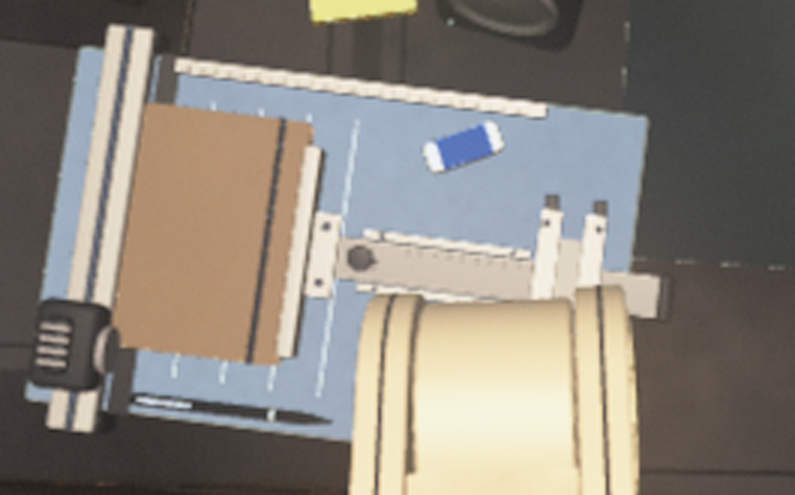

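The notebook lies parallel to the rail, with its left edge at about (147,103) to (118,345) in the zoomed view and the fence against its right edge. I'll lower the closed fingers in front of the tab.

Request:
play_rows(increments="0.005 0.003 -0.006 -0.006;0.01 0.001 -0.003 0;0.012 0 -0.001 0;0.01 0 0 0;0.007 0 0 0;0.003 0 0 0;0 0 0 0;0 0 0 0")

```text
clock: 14.9
position: [0.5051, -0.0012, 0.0701]
ee_rot: [-0.471, 0.53, 0.471, 0.525]
ft_force: [-0.9, 0.7, -0.1]
grip_width: -0.001
```

Run:
```python
from h import *
T=camera("top");zt=lambda p:(p[0]/3+130-.33,p[1]/3+160-.33)
for p in((147,103),(312,124),(118,345)): print("nb",w2l(onz(T,*zt(p),.036)))
print("knob",w2l(onz(T,*zt((361,258)),.062)))
status([*l2w([-.062,-.164]),.066],[0,1])
```

```text
nb [0.09207254 0.14923205]
nb [0.09139473 0.02992456]
nb [-0.08097263  0.14442686]
knob [-0.00010005 -0.02219381]
t 14.95 p [ 0.5052 -0.0012  0.0702] loc [-0.0753 -0.1629] F_loc [-0.89 -0.6  -0.71] grip -0.001 J7 [-0.4   0.25  0.35  1.97 -0.1   0.94  1.45]
tool axes [[-0.006, -0.004, -1.0], [-0.994, 0.113, 0.006], [0.113, 0.994, -0.005]]
shift tool [ 0.0041 -0.0133 -0.0011]
turn 0.0017356293509149699 alt -3.139857024238878
```

Run:
```python
from h import *
T=camera("top")
a=T["img"][185:290,140:245]; a=cv2.resize(a,None,fx=5.6,fy=5.6,interpolation=cv2.INTER_CUBIC)
cv2.imwrite("pics/top6.png",a)
hsv=cv2.cvtColor(T["img"],cv2.COLOR_BGR2HSV); m=cv2.inRange(hsv,(8,70,90),(22,200,230)); 
for x in np.arange(.08,-.081,-.02):
    # scan along local y at z=.036 for tan start
    ys=np.arange(.12,.165,.0005); v=[m[tuple(np.round(pix(T,[*l2w([x,y]),.036])[::-1]).astype(int))]>0 for y in ys]
    print(round(x,2), round(float(ys[np.where(v)[0].max()]),4))
```

```text
0.08 0.15
0.06 0.151
0.04 0.1505
0.02 0.1515
-0.0 0.151
-0.02 0.152
-0.04 0.1515
-0.06 0.1525
-0.08 0.1435
```

View pics/top6.png

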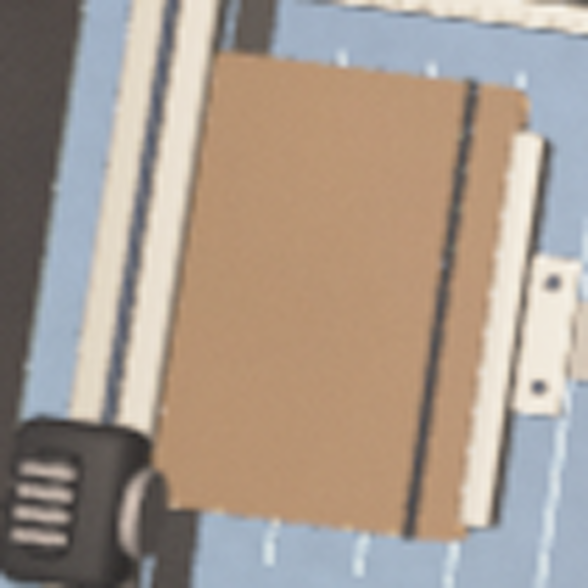

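The notebook is flush and parallel to the rail, at y≈0.151 along its whole length (the last sample is hidden by the cutter head). Next is the wedge push.

Request:
play_rows(increments="0.003 -0.002 0 0;0.001 -0.003 0 0;0 -0.003 0 0;0 -0.003 0 0;0 -0.002 0 0;0 -0.002 0 0")

```text
clock: 15.6
position: [0.5223, -0.0029, 0.0669]
ee_rot: [-0.471, 0.529, 0.471, 0.526]
ft_force: [0.5, -0.2, 0.6]
grip_width: 0.0
```

Run:
```python
from h import *
status([*l2w([-.0565,-.164]),.066],[0,1])
```

```text
t 15.6 p [ 0.5223 -0.0029  0.0669] loc [-0.0581 -0.1626] F_loc [ 0.52 -0.15  0.61] grip 0.0 J7 [-0.39  0.29  0.35  1.93 -0.11  0.94  1.47]
tool axes [[-0.004, -0.003, -1.0], [-0.994, 0.113, 0.003], [0.113, 0.994, -0.004]]
shift tool [ 0.0009 -0.0016 -0.0014]
turn 0.0017563829442165712 alt -3.1398362706455765
```

Request:
play_rows(increments="0 -0.001 0 0;0 -0.001 0 0;0 -0.001 -0.0005 0;0 -0.001 -0.0005 0;0 -0.001 0 0;0 -0.001 0 0")

```text
clock: 16.2
position: [0.5271, -0.0038, 0.0665]
ee_rot: [-0.47, 0.53, 0.472, 0.525]
ft_force: [-2.3, -0.2, 1.6]
grip_width: 0.001
```

Request:
play_rows(increments="0.0001 -0.001 0 0;0.0001 -0.001 0 0;0.0001 -0.001 0 0;0.0001 -0.001 0 0")

```text
clock: 16.6
position: [0.5313, -0.0043, 0.0661]
ee_rot: [-0.47, 0.53, 0.472, 0.525]
ft_force: [-2.1, 1.6, 1.3]
grip_width: -0.0
```

Run:
```python
from h import *
status()
c=camera("scene");a=c["img"][140:310,170:395]
cv2.imwrite(f"pics/scene7.png",cv2.resize(a,None,fx=3,fy=3,interpolation=cv2.INTER_CUBIC))
```

```text
t 16.6 p [ 0.5313 -0.0043  0.0661] loc [-0.0489 -0.163 ] F_loc [-2.25  1.36  1.33] grip -0.0 J7 [-0.38  0.31  0.34  1.91 -0.12  0.95  1.48]
tool axes [[-0.007, -0.002, -1.0], [-0.994, 0.112, 0.007], [0.112, 0.994, -0.003]]
```

View pics/scene7.png

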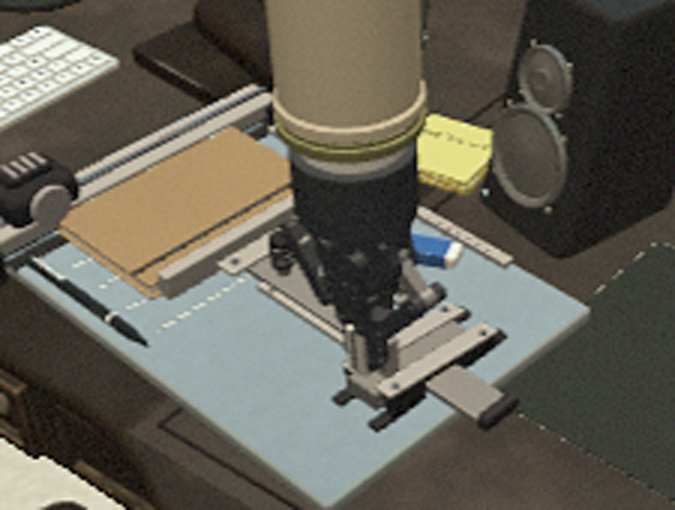

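The fingers are pushing the tab at about 2–3 N, which matches the wedge's sliding friction. I'll continue.

Request:
play_rows(increments="0.0001 -0.001 0 0;0.0001 -0.001 0 0;0.0001 -0.001 0 0;0.0001 -0.001 0 0")

```text
clock: 17.05
position: [0.5357, -0.0049, 0.0656]
ee_rot: [-0.47, 0.53, 0.472, 0.525]
ft_force: [-2.6, 1.0, 1.1]
grip_width: 0.002
```

Request:
play_rows(increments="0.0001 -0.001 0 0;0.0001 -0.001 0 0;0.0001 -0.001 0 0;0.0001 -0.001 0 0")

```text
clock: 17.45
position: [0.5401, -0.0054, 0.0651]
ee_rot: [-0.47, 0.53, 0.472, 0.525]
ft_force: [-3.0, 0.6, 1.9]
grip_width: -0.003
```

Request:
play_rows(increments="0.0001 -0.001 0 0;0.0001 -0.001 0 0;0.0001 -0.001 0 0;0.0001 -0.001 0 0")

```text
clock: 17.85
position: [0.544, -0.0059, 0.0647]
ee_rot: [-0.47, 0.53, 0.472, 0.525]
ft_force: [-4.3, 1.3, 4.5]
grip_width: 0.003
```

Request:
play_rows(increments="0.0001 -0.001 0 0;0.0001 -0.001 0 0")

```text
clock: 18.05
position: [0.5451, -0.0061, 0.0644]
ee_rot: [-0.469, 0.531, 0.473, 0.524]
ft_force: [-7.2, 0.9, 5.6]
grip_width: -0.001
```

Request:
play_rows(increments="0.0001 -0.001 0 0;0.0001 -0.001 0 0")

```text
clock: 18.25
position: [0.5457, -0.0062, 0.064]
ee_rot: [-0.468, 0.531, 0.474, 0.523]
ft_force: [-7.7, 1.1, 5.3]
grip_width: 0.002
```

Run:
```python
from h import *
status()
```

```text
t 18.25 p [ 0.5457 -0.0062  0.064 ] loc [-0.0345 -0.1633] F_loc [-7.76  0.2   5.3 ] grip 0.002 J7 [-0.37  0.35  0.34  1.86 -0.14  0.97  1.5 ]
tool axes [[-0.014, -0.002, -1.0], [-0.994, 0.112, 0.014], [0.112, 0.994, -0.004]]
```

The sole has met the bar at about 21 mm of travel. I'll raise the push gradually, without the downward component.

Request:
play_rows(increments="0 -0.0013 0 0;0 -0.0013 0 0")

```text
clock: 18.45
position: [0.5464, -0.0064, 0.0637]
ee_rot: [-0.467, 0.533, 0.475, 0.522]
ft_force: [-7.8, 1.6, 7.7]
grip_width: 0.002
```

Request:
play_rows(increments="-0.0003 -0.0016 0 0;-0.0003 -0.0016 0 0")

```text
clock: 18.65
position: [0.5472, -0.0065, 0.0638]
ee_rot: [-0.466, 0.534, 0.477, 0.521]
ft_force: [-10.2, 1.8, 7.0]
grip_width: 0.004
```

Request:
play_rows(increments="-0.0006 -0.0018 0 0;-0.0006 -0.0018 0 0")

```text
clock: 18.85
position: [0.5475, -0.0066, 0.0639]
ee_rot: [-0.464, 0.536, 0.479, 0.519]
ft_force: [-11.0, 2.5, 5.2]
grip_width: 0.0
```

Run:
```python
from h import *
status()
```

```text
t 18.85 p [ 0.5475 -0.0066  0.0639] loc [-0.0326 -0.1634] F_loc [-11.18   1.21   5.17] grip 0.0 J7 [-0.36  0.36  0.34  1.84 -0.14  0.99  1.5 ]
tool axes [[-0.032, -0.0, -0.999], [-0.993, 0.112, 0.032], [0.112, 0.994, -0.004]]
```

Request:
play_rows(increments="-0.0006 -0.0022 0 0;-0.0006 -0.0022 0 0")

```text
clock: 19.05
position: [0.5483, -0.0066, 0.0638]
ee_rot: [-0.461, 0.538, 0.481, 0.516]
ft_force: [-13.0, 2.3, 7.7]
grip_width: -0.001
```

Request:
play_rows(increments="-0.0006 -0.0025 0 0")

```text
clock: 19.15
position: [0.5489, -0.0067, 0.0639]
ee_rot: [-0.46, 0.539, 0.482, 0.515]
ft_force: [-12.7, 1.4, 7.5]
grip_width: 0.002
```

Run:
```python
from h import *
status()
```

```text
t 19.15 p [ 0.5489 -0.0067  0.0639] loc [-0.0312 -0.1634] F_loc [-12.79  -0.03   7.55] grip 0.002 J7 [-0.36  0.37  0.34  1.83 -0.15  1.01  1.51]
tool axes [[-0.045, 0.001, -0.999], [-0.993, 0.111, 0.045], [0.111, 0.994, -0.004]]
```

Request:
play_rows(increments="-0.0007 -0.0027 0 0;-0.0007 -0.0027 0 0")

```text
clock: 19.35
position: [0.55, -0.0069, 0.0639]
ee_rot: [-0.458, 0.541, 0.485, 0.513]
ft_force: [-14.1, 1.8, 8.8]
grip_width: 0.002
```

Request:
play_rows(increments="-0.0007 -0.0029 0 0")

```text
clock: 19.45
position: [0.5505, -0.0069, 0.0639]
ee_rot: [-0.456, 0.543, 0.486, 0.511]
ft_force: [-13.6, 2.0, 11.0]
grip_width: 0.0
```

Request:
play_rows(increments="-0.0015 -0.003 0 0;-0.0015 -0.003 0 0")

```text
clock: 19.65
position: [0.5507, -0.0069, 0.0643]
ee_rot: [-0.453, 0.546, 0.49, 0.507]
ft_force: [-13.7, 2.2, 2.5]
grip_width: 0.001
```

Run:
```python
from h import *
status()
S=camera("scene");a=S["img"][140:310,200:395]
cv2.imwrite(f"pics/scene8.png",cv2.resize(a,None,fx=3.5,fy=3.5,interpolation=cv2.INTER_CUBIC))
```

```text
t 19.65 p [ 0.5507 -0.0069  0.0643] loc [-0.0294 -0.1634] F_loc [-13.88   0.66   2.5 ] grip 0.001 J7 [-0.35  0.4   0.34  1.8  -0.16  1.05  1.52]
tool axes [[-0.076, 0.003, -0.997], [-0.991, 0.111, 0.076], [0.11, 0.994, -0.005]]
```

View pics/scene8.png

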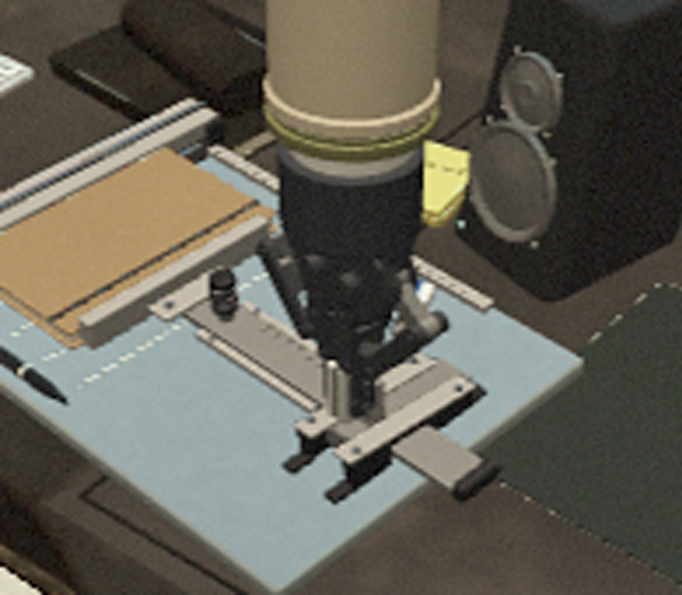

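Request:
play_rows(increments="-0.0014 -0.0034 0 0")

```text
clock: 19.8
position: [0.551, -0.007, 0.0642]
ee_rot: [-0.451, 0.548, 0.492, 0.505]
ft_force: [-15.1, 2.1, 5.4]
grip_width: -0.001
```

Request:
play_rows(increments="-0.0013 -0.0036 0 0")

```text
clock: 19.9
position: [0.5516, -0.0071, 0.0643]
ee_rot: [-0.449, 0.549, 0.494, 0.503]
ft_force: [-16.0, 1.7, 8.2]
grip_width: 0.001
```

The push along the ramp is now about 16–17 N. I'll hold it steady briefly.

Request:
play_rows(increments="-0.0016 -0.0035 0 0;-0.0016 -0.0035 0 0")

```text
clock: 20.1
position: [0.5521, -0.0071, 0.0645]
ee_rot: [-0.444, 0.553, 0.498, 0.499]
ft_force: [-16.4, 2.7, 5.6]
grip_width: -0.004
```

Request:
play_rows(increments="-0.0016 -0.0036 0 0;-0.0016 -0.0036 0 0")

```text
clock: 20.3
position: [0.5525, -0.0072, 0.0646]
ee_rot: [-0.44, 0.557, 0.502, 0.495]
ft_force: [-17.6, 2.9, 6.5]
grip_width: 0.0
```

Run:
```python
from h import *
status()
```

```text
t 20.3 p [ 0.5525 -0.0072  0.0646] loc [-0.0276 -0.1635] F_loc [-17.85   0.86   6.47] grip 0.0 J7 [-0.34  0.44  0.34  1.75 -0.17  1.11  1.53]
tool axes [[-0.123, 0.006, -0.992], [-0.986, 0.109, 0.123], [0.109, 0.994, -0.007]]
```

That's enough push. I'll back away.

Request:
play_rows(increments="0 0.001 0 0;0 0.003 0 0;0 0.005 0 0;0 0.006 0 0;0 0.004 0 0;-0.01 0 0 0;-0.02 0.005 0 0;-0.02 0.005 0 0;-0.02 0 0 0;-0.02 0 0 0;0 0 0 0")

```text
clock: 21.4
position: [0.5352, -0.0054, 0.1651]
ee_rot: [-0.442, 0.556, 0.5, 0.496]
ft_force: [0.2, 0.1, 0.3]
grip_width: -0.0
```

Run:
```python
from h import *
status()
S=camera("scene");a=S["img"][140:310,200:395]
cv2.imwrite(f"pics/scene9.png",cv2.resize(a,None,fx=3.5,fy=3.5,interpolation=cv2.INTER_CUBIC))
a=camera("top")["img"][160:325,130:395]
cv2.imwrite(f"pics/top9.png",cv2.resize(a,None,fx=3,fy=3,interpolation=cv2.INTER_CUBIC))
```

```text
t 21.4 p [ 0.5352 -0.0054  0.1651] loc [-0.0449 -0.1636] F_loc [0.2  0.09 0.3 ] grip -0.0 J7 [-0.37  0.28  0.36  1.72 -0.11  1.28  1.48]
tool axes [[-0.117, 0.006, -0.993], [-0.987, 0.11, 0.117], [0.11, 0.994, -0.007]]
```

View pics/scene9.png

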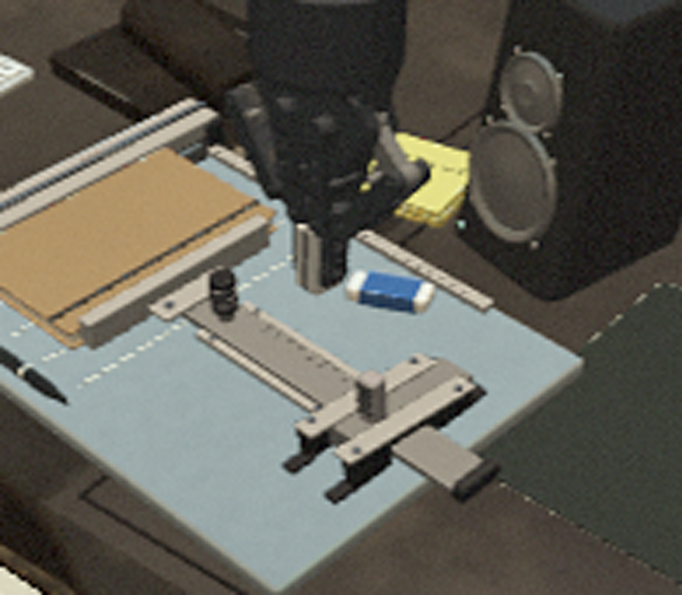

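View pics/top9.png

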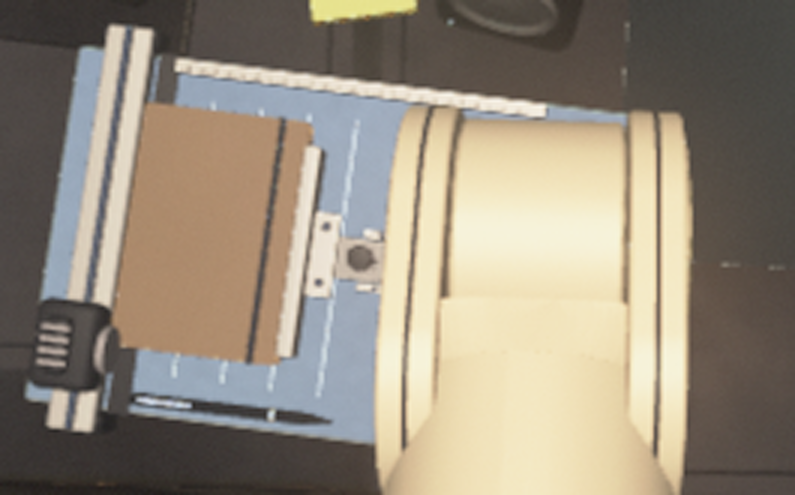

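The notebook and knob have not moved (knob still at (361,258) in the top zoom), the tab stands alone part way along the ramp, and the gripper is clear.

Run:
```python
from h import *
from workcell import workorder
S=camera("scene");p=(371/3.5+200-.36,379/3.5+140-.36)
print("tab",w2l(onz(S,*p,.071)))
T=camera("top");print("knob",w2l(onz(T,361/3+129.67,258/3+159.67,.062)))
status(); print(workorder.hand_in())
```

```text
tab [-0.01127007 -0.1650766 ]
knob [-0.00010005 -0.02219381]
t 21.6 p [ 0.533  -0.0053  0.161 ] loc [-0.0472 -0.1638] F_loc [-1.08 -0.35 -1.4 ] grip -0.003 J7 [-0.37  0.28  0.36  1.72 -0.11  1.28  1.48]
tool axes [[-0.124, 0.005, -0.992], [-0.986, 0.11, 0.123], [0.11, 0.994, -0.009]]
the job is handed in; nothing more can be done
None
```

The gauge is set with the notebook flush against the cutting rail, and the wedge is pushed home. I handed the job in at about 21.6 s.

- **Gauge:** I gripped the knob and slid the gauge towards the rail, doing the last part at about 10 mm/s. It stopped against the rail at 6–8 N, and I then let go. In the top view the notebook's left edge lies at trimmer y ≈ 150–152 mm (the rail's edge is at 150), parallel to the rail. The knob stands at y ≈ −22 mm, where it belongs when the gauge reads 0. The near corner of the notebook was hidden by the cutter head.
- **Lock:** I pushed the tab away from me with closed fingers. The sole met the bar after roughly 20 mm of travel. I then raised the push to about 15–17.5 N and held it for about half a second. The last reading was 17.9 N horizontally, roughly 18.4 N along the ramp. That is slightly over the 14–18 N band but below the 19 N limit.
- **Last checks:** The tab had travelled about 28 mm and stayed there. The knob and notebook had not moved, and the gripper was clear. The pen and eraser looked undisturbed in the trimmer close-ups. I did not re-check the mug, mouse or punch, but the arm did not go near them.
- **Not tested:** I did not pull on the gauge to prove the jam, so that rests on the measured push. The tool tilted about 0.12 rad during the push, because its rotation drifted under load.

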